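# Snap the long display lens into a calculator case and keep it pressed

## Robot

A 6-joint arm with a two-finger parallel gripper is mounted at the origin on the work surface. World frame = base frame: x ahead of the robot, y to its left, z up, the work surface at z = 0. Lengths are in m, angles in rad, forces in N, time in s.
With the tool pointing down it reaches from about 0.35 to 0.975 m from the base axis. Payload 7.1 kg.
Tool frame: the origin (TCP) lies midway between the tips of the shut fingers; the grasp point (between the pads) lies 19 mm behind it; z points along the fingers, x is the direction in which the jaws open and shut, and the axes are right-handed (so a half turn about z gives the same grasp; the last joint's range is limited). The gripper opens to 88 mm and grips with 3 to 60 N. Pads are 20 mm wide; open, the fingers measure 115 mm over their backs; the gripper's body (75 mm by 178 mm) begins 61 mm behind the grasp point.
Start: joints at [-1.355, 0.423, 1.63, -0, 1.089, -0.019], TCP at [0.145, -0.608, 0.223] pointing down, gripper open.
Joint ranges: [-3, 3], [-0.9, 2.11], [0.09, 2.58], [-1.31, 4.45], [0.11, 2.69], [-2.54, 2.54]. Speed limits (rad/s): [2.39, 2.39, 3.01, 3.14, 3.14, 3.14].

## Interface

Orientations are given as a unit quaternion [w, x, y, z].
In Python, from station import move_pose, movel, movej, command_gripper, wait, inverse_kinematics, read_camera, camera_info, MotionError, job_done, get_time, get_joint_pos, get_qvel, get_effort, get_tcp_pos, get_ee_rot, get_ft_force, get_ft_torque, get_grip_width gives the robot as it stands. Calls block until the motion is done:
- move_pose(position, orientation): joint-space move of the TCP to a pose.
- movel(position, frame=None, v=0.15, until_force=None): straight line of the TCP; frame=None keeps the orientation; v is the mean speed in m/s. With until_force (N) it stops when the force on the tool has changed by that much, and returns True; else False.
- movej(angles): joint-space move.
- command_gripper(opening): opening from 0.0 (shut) to 1.0 (fully open); the grip force is fixed at half the most; returns when the fingers have stopped.
- wait(seconds).
- inverse_kinematics(position, orientation): joint angles nearest the present ones, or None.
- read_camera(name): name is "scene" or "top"; returns the picture (480x640x3 uint8, red, green, blue); there is no depth.
- camera_info(name): a dict with "intrinsics" (3x3 intrinsics, pixels), "T" (4x4, takes a point from camera to world coordinates). Camera axes: x right, y up, looking along -z (the intrinsics and any distortion apply to the point x, -y, -z); pixel columns grow to the right and rows downward; lengths in m; the calibration is good to about 2 mm. A picture is of the moment at which its call begins. camera_info takes no time and is no camera call.
A pose or a line that the arm cannot do raises MotionError and nothing moves.
- job_done(): hands the job in, once; it reports no verdict.
Readings, each from a call of its own:
- get_time(): time.
- get_joint_pos(): joint angles.
- get_qvel(): joint speeds.
- get_effort(): joint torques, N m.
- get_tcp_pos(): TCP position.
- get_ee_rot(): TCP orientation.
- get_ft_force(): force on the tool from outside, world axes, zero at the start.
- get_ft_torque(): the same for the moment, N m.
- get_grip_width(): opening from 0.0 (shut) to 1.0 (fully open).
Only numpy, scipy, OpenCV 4.12 (cv2) and the standard library are available. Lean on these libraries where they do the work, as an engineer would, in place of code of your own. Each camera call takes 0.05 s, during which the arm holds its last target.

## Task

Take the one long display lens from the wooden rack and lay it, crown up, in the matching window of the calculator case. Then press it down past the click of its two snap hooks until it is fully home on its ledge, with firm thumb pressure rather than a shove that would crack it. Finish while still holding it pressed down firmly, and leave the short lenses and the other parts where they are.

Things in the scene. Friction and masses are not known exactly. Their poses are not given: they have to be found in the camera images.
- long_lens_center (a point): Centre, half-way up, of the lens to fit: a rigid smoky dark grey moulding, about 35 g, the only long one of six in the rack. Flange below 36 (its x) by 100 (its y) by 4 mm thick; on it a crown block 24 (x) by 72 (y) by 14 mm high; 18 mm in all. z is up out of the crown. Same when turned half round. Starts flat, crown up. Grip the crown across its 24 mm, fingertips just above the flange.
- long_lens_top (a point): Middle of the flat top of the long lens's crown, 9 mm above its centre: the place to press, with closed fingertips.
- rack: Fixed wooden rack, 224 (x) by 216 mm (y), origin at its underside centre. Four slotted upright ribs along x at y = -85, -29, 29, 85 mm, 12 mm thick; slot floors 50, rib tops 60, crown tops 68 mm above the table. Lenses lie flat, long side along y, at x = -64, 0, 64 by y = -57, 57 mm. 40 mm is free between neighbouring crowns: come down with fingers opened to 45 to 60 mm, not wider.
- window (a point): Centre of the seat in the display window of a cream calculator case, fixed face up, 30 mm above the table; z up. The window is a recess 39 (x) by 103 mm (y), 1.5 mm wider all round than the flange, plus a 2 mm bevel at the mouth; seat is a ledge along its long sides. Case top is flat, 14.5 mm above this point, and reaches 160 mm to -x, 45 mm to +x, 80 mm to each side, in a nest 18 mm wider.
- laid (a point): Where the lens centre is once laid in the window, 19 mm above the seat: the flange is then caught by the two hooks, its underside 10 mm above the seat and 4.5 mm below the case top, held by the window's walls. The window has no room for fingers beside the crown: let go here, then press on the crown's top.
- home (a point): Where the lens centre is when home, 9 mm above the seat; crown top then 18 mm above the seat, 3.5 mm proud of the case. 7 to 12 N on its middle forces the hooks, more off-centre; the force drops as the flange slips past. One end may click first: keep pressing until it stands level and solid on the ledge. A steady push of 6 to 25 N is right at the end; above 60 N it cracks.
- hook_left (a joint): Springy snap hook at the window's +y end, 14 mm wide: angle in rad, 0 at rest, about 0.11 while the flange forces it outward, back near 0 once it has snapped in over the flange (lens then less than 3 mm above home). Its nose slopes 40 degrees from vertical; its tip overhangs the flange's end by 2.5 mm, 7 mm above the seat.
- hook_right (a joint): The same hook at the window's -y end.
- short_lens1_center (a point): Centre of a short lens, the same section but 78 mm long (crown 50 mm); stays in the rack.
- short_lens2_center (a point): Centre of a short lens, the same section but 78 mm long (crown 50 mm); stays in the rack.
- short_lens3_center (a point): Centre of a short lens, the same section but 78 mm long (crown 50 mm); stays in the rack.
- short_lens4_center (a point): Centre of a short lens, the same section but 78 mm long (crown 50 mm); stays in the rack.
- short_lens5_center (a point): Centre of a short lens, the same section but 78 mm long (crown 50 mm); stays in the rack.
- sprue: Orange moulding sprue of ten key caps, 53 mm (x) by 150 mm (y), 11 mm high; origin at its underside centre. Stays.
- spring: Conical nickel battery spring standing upright, 22 mm across, 26 mm high; origin at its underside centre. Stays.
- bracket: Dull steel chassis bracket, 40 mm (x) by 75 mm (y) with an upright flange 33 mm high at its -x edge; origin at its underside centre. Stays.
There are look-alikes about, which are no part of the job. Leave any green or orange look-alike of the part that bears long_lens_center alone.

How it is judged:
On the way, in this order (a step that is already met when the one before it is completed fails the run):
1. the long lens lies square in the window, its flange below the case top (horizontal distance between long_lens_center and window below 0.003 m and angle between the y axis of long_lens_center and the y axis of window, either way round below 0.045 rad and angle between long_lens_center's own z axis and vertical below 0.12 rad and z of long_lens_center in the frame of window below 0.0215 m).
2. the lens has snapped past both hooks and is home on its ledge (horizontal distance between long_lens_center and window below 0.003 m and angle between the y axis of long_lens_center and the y axis of window, either way round below 0.045 rad and angle between long_lens_center's own z axis and vertical below 0.03 rad and z of long_lens_center in the frame of window below 0.0105 m and value of joint each of hook_left, hook_right below 0.05 rad), for 0.2 s.
At the end, for the whole second after the job is handed in: The long lens is crown up in the window (within 3 mm and 0.045 rad, tilt below 0.03 rad), its centre no more than 10.5 mm above the seat (home is 9 mm), both hooks back within 0.05 rad of rest, and the fingers still press on it so that it bears on the case with more than 3 N through the last second (all of step 2 and contact force between the fingers and long_lens above 3 N and contact force between long_lens and case above 3 N); the arm keeps its last pose, push and grip.
It fails at once if a short lens (more than 20 mm), the sprue, the spring or the bracket (more than 30 mm) is displaced (distance of any of short_lens1_center, short_lens2_center, short_lens3_center, short_lens4_center, short_lens5_center from where it was at the start of the episode above 0.02 m or distance of any of sprue, spring, bracket from where it was at the start of the episode above 0.03 m).
It fails at once if the lens is driven against the case with more than 60 N and cracks (contact force between long_lens and case above 60 N).
It also fails if it takes over 48 s, if anything falls off the work surface, if the arm or the gripper's body presses on something with over 40 N, if the wrist force passes 120 N, or if a joint passes its speed limit or range.

## Working session

There is one attempt and no reset: what is moved stays moved. The work goes in short steps, each a Python script; the robot and the scene stay as the last script left them, time stands still between calls to the robot, and variables do not carry over. Pictures are saved under pics/ and viewed, and the job is handed in when it is done.

```bash
mkdir -p pics; ls
python3 - <<'E'
from station import *
import cv2,numpy as np
for n in("scene","top"):
    im=read_camera(n); cv2.imwrite(f"pics/{n}0.png",im[:,:,::-1])
    c=camera_info(n); print(n,c)
print(get_time(),get_ft_force(),get_grip_width(),get_ee_rot())
E
```

```text
pics
scene {'intrinsics': array([[606.92816258,   0.        , 321.79877421],
       [  0.        , 606.92816258, 244.41522329],
       [  0.        ,   0.        ,   1.        ]]), 'T': array([[ 0.69383563, -0.39309792,  0.60337894,  1.20805188],
       [ 0.71995278,  0.39741286, -0.56897365, -0.5939964 ],
       [-0.01612819,  0.82917854,  0.55875114,  0.7083687 ],
       [ 0.        ,  0.        ,  0.        ,  1.        ]])}
top {'intrinsics': array([[508.04052641,   0.        , 315.82071282],
       [  0.        , 508.04052641, 246.32512339],
       [  0.        ,   0.        ,   1.        ]]), 'T': array([[-8.24112172e-04,  9.85996434e-01, -1.66764364e-01,
         3.56068323e-01],
       [-9.99762785e-01,  2.81716686e-03,  2.15971391e-02,
         7.29308397e-02],
       [ 2.17645051e-02,  1.66742603e-01,  9.85760220e-01,
         1.21366248e+00],
       [ 0.00000000e+00,  0.00000000e+00,  0.00000000e+00,
         1.00000000e+00]])}
0.1 [-0.75870933 -0.70644296  0.616561  ] 0.9983844802499495 [-4.21136112e-04  7.85060355e-01 -6.19418922e-01 -5.09991921e-04]
```

View pics/top0.png

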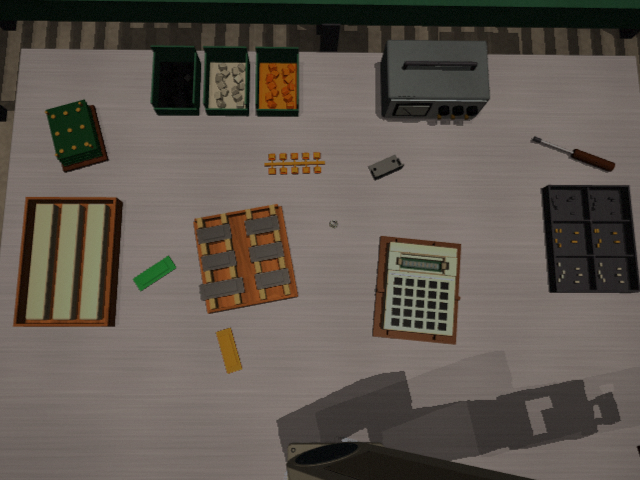

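View pics/scene0.png

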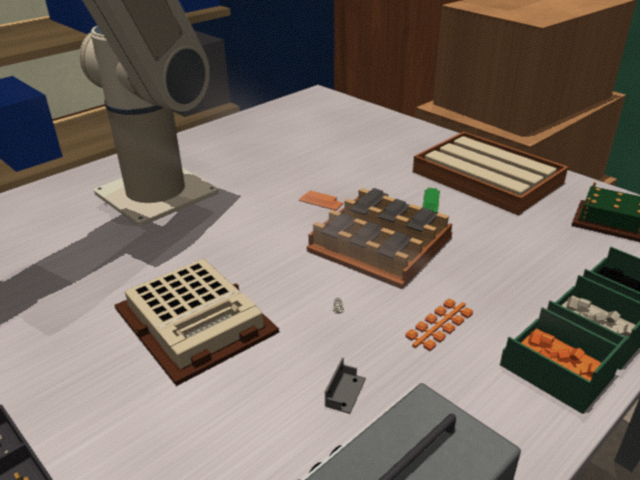

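Run:
```python
import cv2
a=cv2.imread("pics/top0.png")
cv2.imwrite("pics/rack.png",cv2.resize(a[200:315,185:305],None,fx=5,fy=5,interpolation=cv2.INTER_CUBIC))
cv2.imwrite("pics/case.png",cv2.resize(a[230:350,365:470],None,fx=5,fy=5,interpolation=cv2.INTER_CUBIC))
cv2.imwrite("pics/win.png",cv2.resize(a[240:285,375:470],None,fx=8,fy=8,interpolation=cv2.INTER_CUBIC))
s=cv2.imread("pics/scene0.png")
cv2.imwrite("pics/srack.png",cv2.resize(s[180:290,300:460],None,fx=5,fy=5,interpolation=cv2.INTER_CUBIC))
cv2.imwrite("pics/swin.png",cv2.resize(s[255:375,110:285],None,fx=4.5,fy=4.5,interpolation=cv2.INTER_CUBIC))
```

```text
(no output)
```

View pics/rack.png

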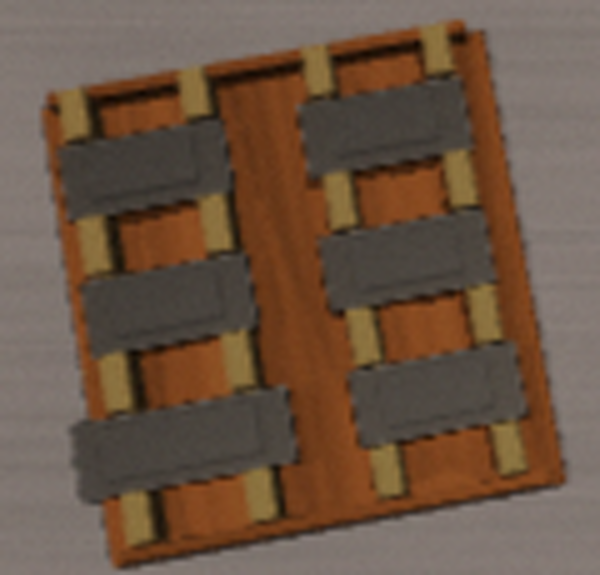

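View pics/case.png

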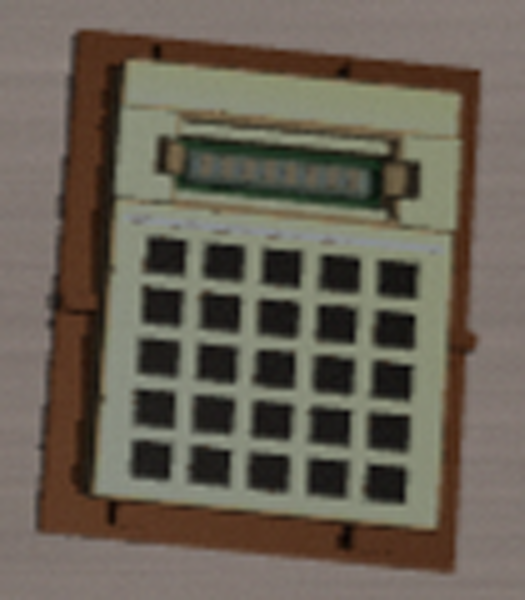

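View pics/win.png

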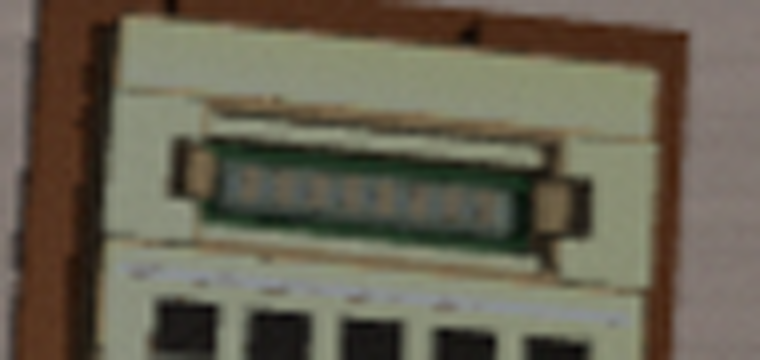

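View pics/srack.png

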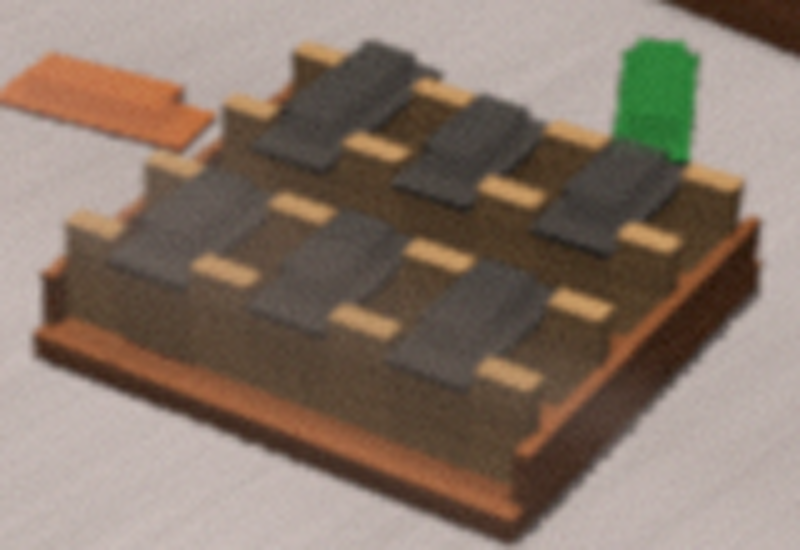

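View pics/swin.png

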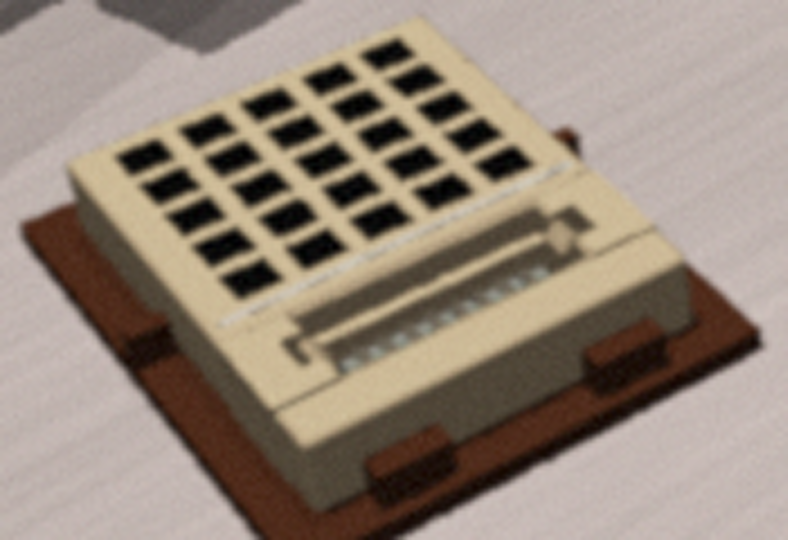

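Top view: the rack has six smoky grey lenses. Centres are at about (213,233), (217,261), (222,289), (262,225), (266,252) and (272,279). Only the one at (222,289), lower left, is long (about 44 px against 34 px). The crop confirms this, since it overhangs the rack edge. The green (155,273) and orange (229,351) pieces on the table are look-alikes. The window is at about (423,264).

Next I'll fit edge models to get the poses.

```bash
cat > h.py <<'E'
import numpy as np, cv2
from scipy.optimize import least_squares
from scipy.ndimage import map_coordinates
from station import camera_info
CI={n:camera_info(n) for n in("scene","top")}
def proj(n,P):
    c=CI[n];T=c["T"];p=(np.atleast_2d(P)-T[:3,3])@T[:3,:3]
    q=np.c_[p[:,0],-p[:,1],-p[:,2]]@c["intrinsics"].T
    return q[:,:2]/q[:,2:]
def unproj(n,uv,z):
    c=CI[n];T=c["T"];d=np.linalg.inv(c["intrinsics"])@np.r_[uv,1]
    d=T[:3,:3]@np.array([d[0],-d[1],-d[2]]);o=T[:3,3]
    return o+d*(z-o[2])/d[2]
def w(P,pose,):
    x,y,a=pose[:3];c,s=np.cos(a),np.sin(a)
    return np.c_[x+c*P[:,0]-s*P[:,1],y+s*P[:,0]+c*P[:,1],P[:,2]]
def rect(x0,x1,y0,y1,z,n=40,m=.1):
    t=np.linspace(m,1-m,n);C=[(x0,y0),(x1,y0),(x1,y1),(x0,y1)];out=[]
    for i in range(4):
        a,b=np.array(C[i]),np.array(C[(i+1)%4]);
        out.append(np.c_[a+(b-a)*t[:,None],np.full(n,z)])
    return out
def fit(ims,edges,pose,R=5,iters=12):
    """edges: list of (cam, pts, ) ; refine x,y,yaw by edge search along image normals; R px"""
    pose=np.array(pose,float)
    for k in range(iters):
        r=max(R*0.8**k,2.0); obs=[]
        for cam,P in edges:
            g=ims[cam];uv=proj(cam,w(P,pose));t=uv[-1]-uv[0];t/=np.linalg.norm(t);nn=np.array([-t[1],t[0]])
            s=np.arange(-r,r+.01,.25)
            q=uv[:,None,:]+s[None,:,None]*nn
            pr=map_coordinates(g,[q[...,1],q[...,0]],order=1)
            # smooth along edge
            prm=cv2.blur(pr.astype(np.float32),(3,9))
            gr=np.abs(np.gradient(prm,axis=1))[:,2:-2]
            j=gr.argmax(1);ok=gr.max(1)>1.0
            obs.append((cam,P,nn,uv+s[2:-2][j][:,None]*nn,ok))
        def res(p):
            return np.concatenate([(((proj(c,w(P,p))-o)@nn)*ok) for c,P,nn,o,ok in obs])
        pose=least_squares(res,pose,loss="soft_l1",f_scale=.5,x_scale=[.01,.01,.05]).x
    e=[np.median(((proj(c,w(P,pose))-o)@nn)[ok]).round(2) if ok.any() else None for c,P,nn,o,ok in obs]
    return pose,e
def gray(im): return cv2.cvtColor(im,cv2.COLOR_RGB2GRAY).astype(np.float32)
E
cat > f1.py <<'E'
from h import *
ims={n:gray(cv2.imread(f"pics/{n}0.png")[:,:,::-1].copy()) for n in CI}
cp=unproj("top",(422.5,263.5),.0445);lp=unproj("top",(222,288.6),.054)
print(cp,lp)
C=rect(-.16,.045,-.08,.08,.0445); 
for cams in (["top"],["scene"],["top","scene"]):
    p,e=fit(ims,[(c,E) for c in cams for E in C],[cp[0],cp[1],-.1]);print("case",cams,p.round(4),e); P=p
    if cams==["top"]: PT=p
F=rect(-.018,.018,-.05,.05,.054);K=rect(-.012,.012,-.036,.036,.068)
L={}
for nm,cams,E in (("topF",["top"],F),("sceneF",["scene"],F),("both",["top","scene"],F)):
    p,e=fit(ims,[(c,x) for c in cams for x in E],[lp[0],lp[1],.17],R=3);print("lens",nm,p.round(4),e);L[nm]=p
for nm,PC,PL in(("top",PT,L["topF"]),("both",P,L["both"])):
  for cam in CI:
    a=cv2.imread(f"pics/{cam}0.png");S=5
    b=cv2.resize(a,None,fx=S,fy=S,interpolation=cv2.INTER_CUBIC)
    for pose,es in((PC,C+rect(-.0195,.0195,-.0515,.0515,.0445)+rect(-.0215,.0215,-.0535,.0535,.0445)),(PL,F+K)):
        for E in es:
            q=((proj(cam,w(E,pose))+.5)*S-.5)
            cv2.polylines(b,[q.round().astype(int)],False,(0,0,255),1)
    for tag,pose in(("c",PC),("l",PL)):
        u=proj(cam,[[pose[0],pose[1],.05]])[0]*S;u=u.astype(int);h=280
        cv2.imwrite(f"pics/ov_{nm}_{cam}_{tag}.png",b[max(0,u[1]-h):u[1]+h,max(0,u[0]-380):u[0]+380])
E
python3 f1.py
```

```text
[ 0.51394905 -0.20149069  0.0445    ] [0.45413074 0.26103225 0.054     ]
case ['top'] [ 0.5147 -0.2003 -0.1034] [np.float64(0.41), np.float64(0.51), np.float64(0.3), np.float64(0.49)]
case ['scene'] [ 0.5155 -0.204  -0.0927] [np.float64(0.25), np.float64(0.52), np.float64(0.75), np.float64(1.48)]
case ['top', 'scene'] [ 0.5149 -0.2028 -0.0968] [np.float64(1.49), np.float64(0.75), np.float64(-0.99), np.float64(0.25), np.float64(-0.51), np.float64(0.25), np.float64(1.51), np.float64(1.5)]
lens topF [0.4545 0.2635 0.1865] [np.float64(0.12), np.float64(-0.74), np.float64(0.25), np.float64(-0.51)]
lens sceneF [0.4473 0.2611 0.1897] [np.float64(-0.25), np.float64(-0.74), np.float64(-1.25), np.float64(-0.26)]
lens both [0.4534 0.263  0.1855] [np.float64(0.25), np.float64(-1.25), np.float64(0.0), np.float64(-0.0), np.float64(-0.5), np.float64(0.25), np.float64(-0.5), np.float64(-1.5)]
```

View pics/ov_top_top_c.png

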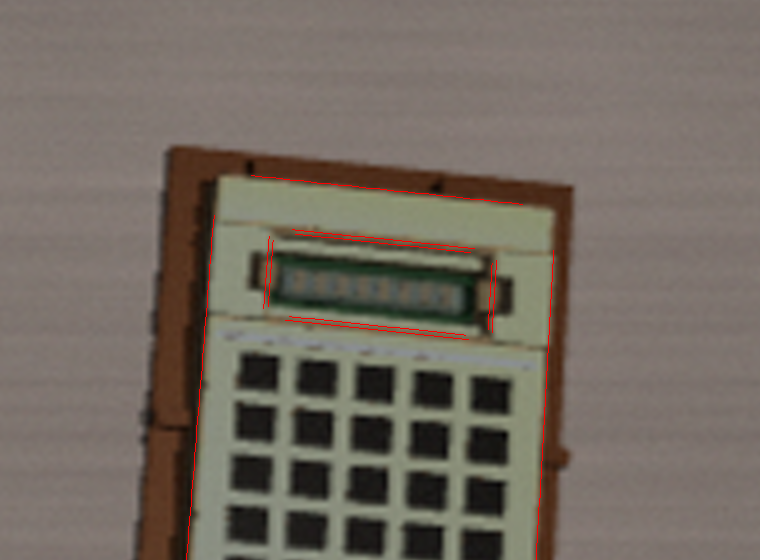

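View pics/ov_top_scene_c.png

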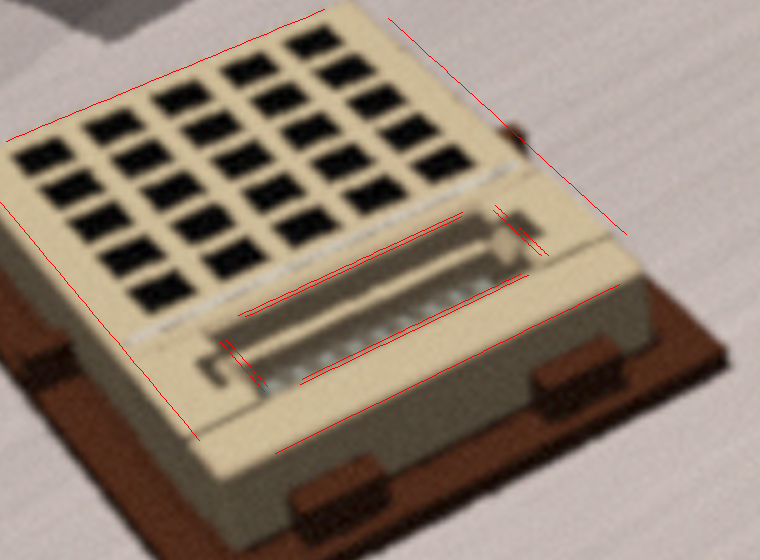

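View pics/ov_top_top_l.png

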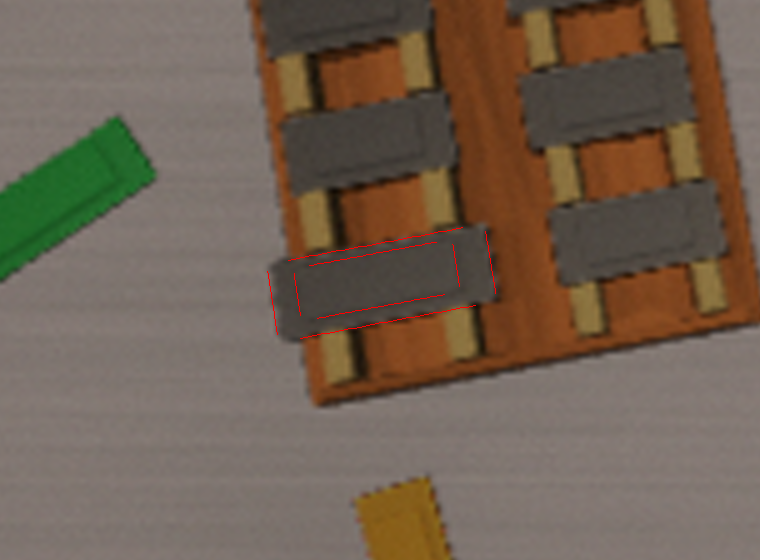

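View pics/ov_top_scene_l.png

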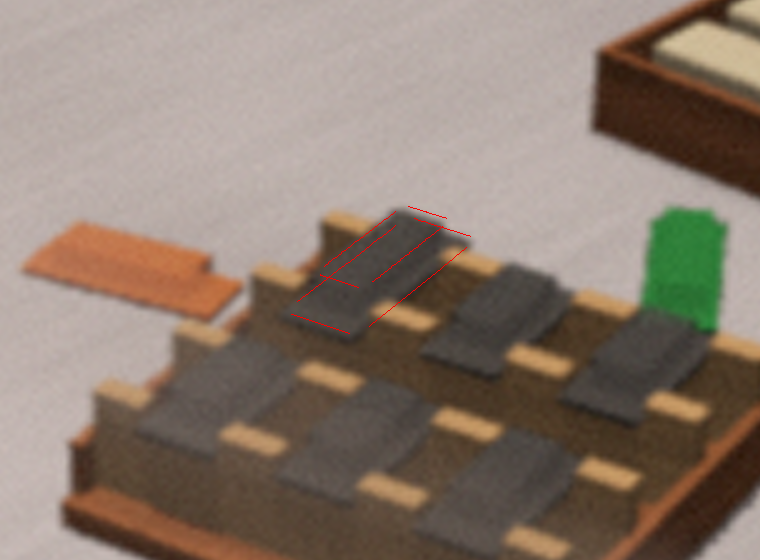

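```bash
cat >> h.py <<'E'
from station import *
from scipy.spatial.transform import Rotation as Ro
def quat(a):
    c,s=np.cos(a),np.sin(a)
    q=Ro.from_matrix(np.array([[c,s,0],[s,-c,0],[0,0,-1.]])).as_quat()
    return [q[3],q[0],q[1],q[2]]
def st(m=""): print(m,"t",round(get_time(),2),"tcp",np.round(get_tcp_pos(),4),"F",np.round(get_ft_force(),1),"w",round(get_grip_width()*88,1))
E
python3 - <<'E'
from h import *
print(inverse_kinematics([.4545,.263,.2],quat(.186)),inverse_kinematics([.5147,-.2,.15],quat(-.1)))
move_pose([.4545,.263,.16],quat(.186)); command_gripper(.6); st("above")
print(movel([.4545,.263,.09],v=.12)); st()
print(movel([.4545,.263,.0575],v=.04,until_force=4)); st()
for n in CI: cv2.imwrite(f"pics/{n}1.png",read_camera(n)[:,:,::-1])
E
```

```text
[ 5.01915007e-01  3.07063532e-01  1.86867783e+00 -4.44089210e-16
  9.65851296e-01  3.15915007e-01] [-3.92171502e-01  4.14950935e-01  1.84473932e+00 -4.44089210e-16
  8.81902399e-01 -2.92171502e-01]
above t 4.05 tcp [0.4545 0.263  0.16  ] F [0.4 0.2 0.6] w 52.4
False
 t 4.78 tcp [0.4548 0.2632 0.0903] F [0.3 0.7 0.5] w 52.8
False
 t 5.74 tcp [0.4546 0.2631 0.0576] F [ 0.5  0.  -0.3] w 52.5
```

Run:
```python
import cv2
a=cv2.imread("pics/scene1.png")[150:300,290:470]
b=cv2.imread("pics/top1.png")[200:320,180:310]
cv2.imwrite("pics/s1.png",cv2.resize(a,None,fx=4,fy=4,interpolation=cv2.INTER_CUBIC))
```

```text
(no output)
```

View pics/s1.png

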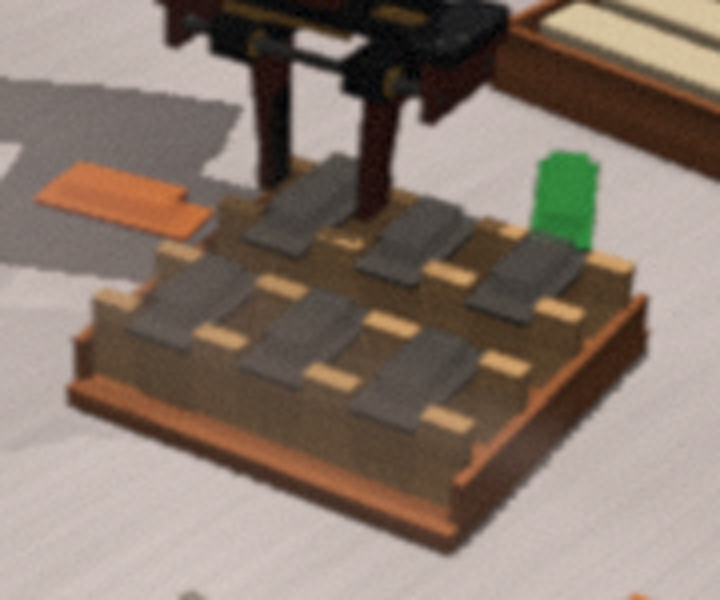

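The fingers straddle the long lens, at crop (272,180) and (375,205), between the ribs. Now I'll close and lift.

Run:
```python
from h import *
command_gripper(0.0); st("closed")
movel([.4546,.2631,.16],v=.1); st("lift")
move_pose([.5147,-.2003,.12],quat(-.1034)); st("over")
for n in CI: cv2.imwrite(f"pics/{n}2.png",read_camera(n)[:,:,::-1])
for n,(x,y) in(("scene",(100,200)),("top",(350,200))):
    cv2.imwrite(f"pics/{n}2c.png",cv2.resize(cv2.imread(f"pics/{n}2.png")[y:y+170,x:x+200],None,fx=3.5,fy=3.5,interpolation=cv2.INTER_CUBIC))
```

```text
closed t 6.4 tcp [0.4545 0.263  0.0576] F [-0.5 -0.5 -0.1] w 23.9
lift t 7.58 tcp [0.4542 0.2629 0.1594] F [-0.4 -0.2  0.6] w 23.7
over t 9.29 tcp [ 0.515  -0.1995  0.1201] F [ 0.3  0.2 -0.5] w 23.9
```

View pics/scene2c.png

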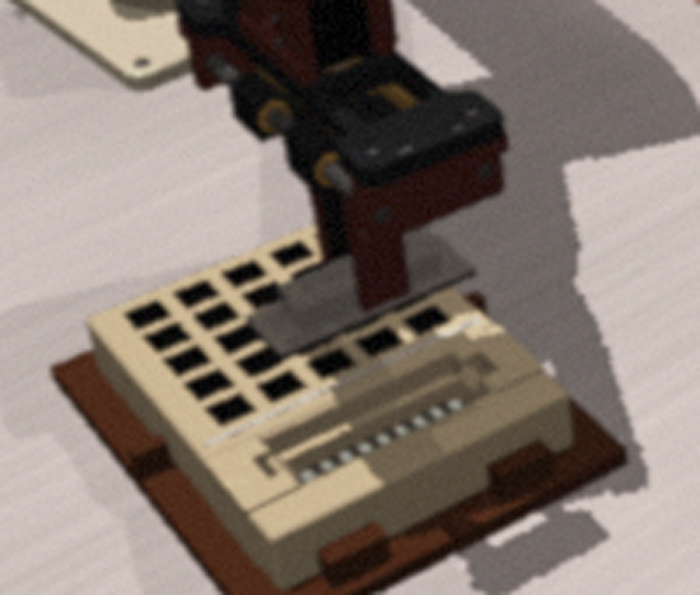

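View pics/top2.png

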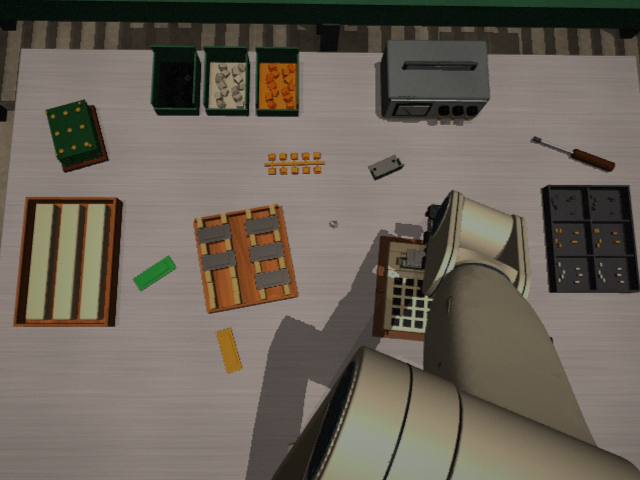

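Run:
```python
from h import *
movel([.5147,-.2003,.075],v=.1); wait(.2); st()
for n in CI: cv2.imwrite(f"pics/{n}3.png",read_camera(n)[:,:,::-1])
t=get_tcp_pos();S=6
for n in CI:
    b=cv2.resize(cv2.imread(f"pics/{n}3.png"),None,fx=S,fy=S,interpolation=cv2.INTER_CUBIC)
    for E in rect(-.018,.018,-.05,.05,t[2]-.0036,m=0)+rect(-.012,.012,-.036,.036,t[2]+.0104,m=0):
        cv2.polylines(b,[((proj(n,w(E,[t[0],t[1],-.1034]))+.5)*S-.5).round().astype(int)],False,(0,0,255),1)
    u=(proj(n,[t])[0]*S).astype(int); cv2.imwrite(f"pics/{n}3c.png",b[u[1]-280:u[1]+280,u[0]-390:u[0]+390]);print(n,u-[390,280])
```

```text
t 10.19 tcp [ 0.5152 -0.2005  0.0757] F [-0.3 -0.5  0. ] w 23.8
scene [ 855 1537]
top [2160 1287]
```

View pics/scene3c.png

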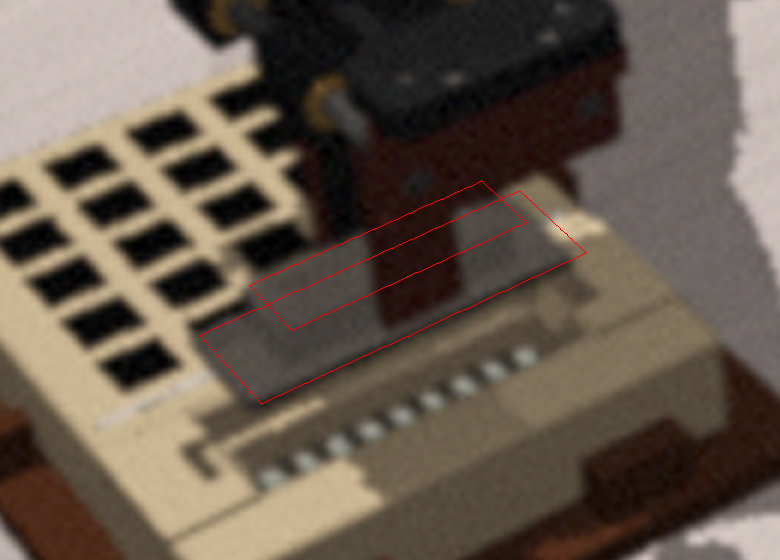

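View pics/top3c.png

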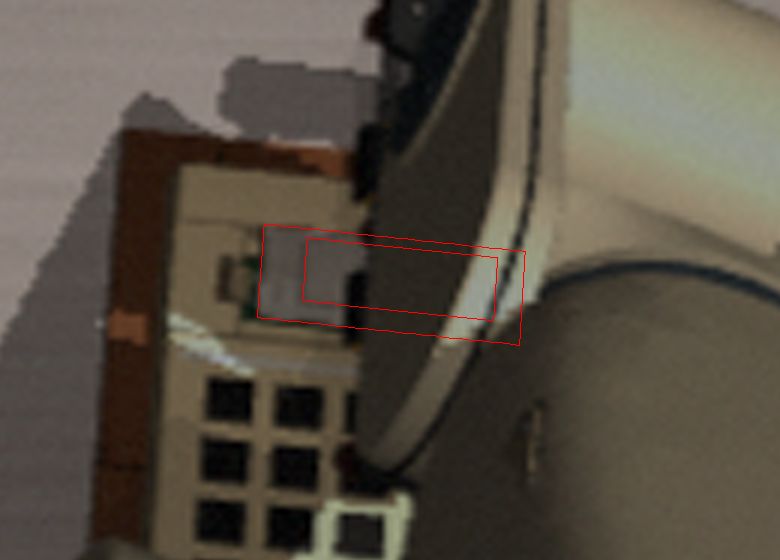

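```bash
cat > f2.py <<'E'
from h import *
t=np.mean([get_tcp_pos() for _ in range(20)],0);print("tcp",t,np.std([get_tcp_pos() for _ in range(20)],0))
from scipy.spatial.transform import Rotation
q=get_ee_rot();R=Rotation.from_quat([q[1],q[2],q[3],q[0]]).as_matrix();print(R.round(3).tolist())
zt=t[2]-.0036;zb=zt-.004
def seg(a,b,z,n=40):
    k=np.linspace(.08,.92,n)[:,None];return np.c_[np.array(a)+(np.array(b)-np.array(a))*k,np.full(n,z)]
def fitxy(g,cam,edges,p0,R):
    # fix yaw: wrap fit with yaw locked
    p=np.array(p0,float)
    for k in range(12):
        r=max(R*.8**k,2.);A=[];B=[];e=[]
        for P in edges:
            uv=proj(cam,w(P,p));tt=uv[-1]-uv[0];tt/=np.linalg.norm(tt);nn=np.array([-tt[1],tt[0]])
            s=np.arange(-r,r+.01,.25);qq=uv[:,None]+s[None,:,None]*nn
            pr=map_coordinates(g,[qq[...,1],qq[...,0]],order=1).astype(np.float32)
            pr=cv2.GaussianBlur(pr,(0,0),2.0).mean(0,keepdims=True) 
            gr=np.abs(np.gradient(pr[0]))[3:-3];d=s[3:-3][gr.argmax()]
            J=[((proj(cam,w(P,p+dd))-uv).mean(0)@nn)/1e-4 for dd in np.eye(3)[:2]*1e-4]
            A.append(J);B.append(d);e.append(d)
        dx=np.linalg.lstsq(np.array(A),np.array(B),rcond=None)[0];p[:2]+=dx
    return p,np.array(e).round(2)
g=lambda f:gray(cv2.imread(f"pics/{f}.png")[:,:,::-1].copy())
yaw=-.1034
ls,e=fitxy(g("scene3"),"scene",[seg((.018,-.05),(.018,.05),zb),seg((-.018,-.05),(.018,-.05),zb),seg((-.010,.05),(.018,.05),zt)],[t[0]-.003,t[1]-.003,yaw],4)
print("lens scene",ls,e,"minus FK",ls[:2]-t[:2])
lt,e=fitxy(g("top3"),"top",[seg((-.018,.05),(.018,.05),zt),seg((-.018,.015),(-.018,.05),zt),seg((.018,.02),(.018,.05),zt)],[t[0],t[1],yaw],3)
print("lens top",lt,e,"minus FK",lt[:2]-t[:2])
C=rect(-.16,.045,-.08,.08,.0445)
for n in CI:
    for yw in(-.0967,-.1034):
        print("case",n,fitxy(g(n+"0"),n,C,[.5147,-.202,yw],4))
for n,l in(("scene",ls),("top",lt)):
    S=6;b=cv2.resize(cv2.imread(f"pics/{n}3.png"),None,fx=S,fy=S,interpolation=cv2.INTER_CUBIC)
    for E in rect(-.018,.018,-.05,.05,zt,m=0)+rect(-.018,.018,-.05,.05,zb,m=0):
        cv2.polylines(b,[((proj(n,w(E,l))+.5)*S-.5).round().astype(int)],False,(0,0,255),1)
    u=(proj(n,[t])[0]*S).astype(int); cv2.imwrite(f"pics/{n}3d.png",b[u[1]-280:u[1]+280,u[0]-390:u[0]+390])
E
python3 f2.py
```

```text
tcp [ 0.51503386 -0.2004437   0.0755528 ] [0.00000000e+00 0.00000000e+00 1.38777878e-17]
[[0.995, -0.103, 0.001], [-0.103, -0.995, -0.0], [0.001, 0.0, -1.0]]
lens scene [ 0.51436011 -0.20328452 -0.1034    ] [0. 0. 0.] minus FK [-0.00067375 -0.00284082]
lens top [ 0.51392188 -0.20113106 -0.1034    ] [ 0.   -0.75  0.75] minus FK [-0.00111198 -0.00068736]
case scene (array([ 0.51659951, -0.20466399, -0.0967    ]), array([-0.5 , -1.  , -0.5 , -1.25]))
case scene (array([ 0.51652894, -0.20509119, -0.1034    ]), array([-0.5 , -1.  , -0.5 , -1.25]))
case top (array([ 0.51468313, -0.20026022, -0.0967    ]), array([-0.25, -0.5 , -0.25, -0.25]))
case top (array([ 0.51466492, -0.20054786, -0.1034    ]), array([-0.25, -0.5 , -0.25, -0.25]))
```

View pics/scene3d.png

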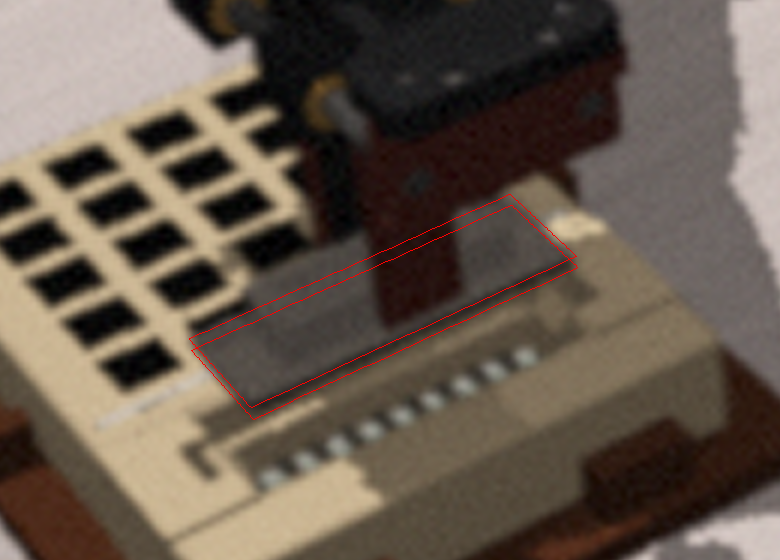

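View pics/top3d.png

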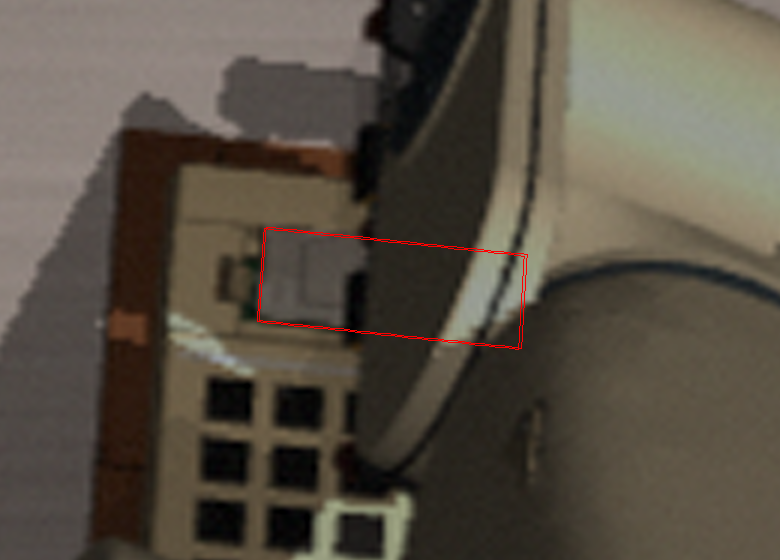

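Top view: the case minus lens offset is about (+0.75,+0.7) mm. The scene view disagrees by 2 mm, which would fit a lens height error. I'll apply the top correction, descend to just above the case and look again with little parallax.

```bash
sed -i 's/seg((.018,.02),(.018,.05),zt)\]/seg((.018,.02),(.018,.05),zt)]/; s/top3/top4/g; s/scene3/scene4/g; s/{n}3/{n}4/g' f2.py
python3 - <<'E'
from h import *
t=np.array(get_tcp_pos());c=np.array([.5147,-.2003])+[.0009,.0005]
print(movel([*c,.0555],v=.05,until_force=4)); wait(.2); st()
for n in CI: cv2.imwrite(f"pics/{n}4.png",read_camera(n)[:,:,::-1])
E
python3 f2.py
```

```text
False
 t 11.03 tcp [ 0.5158 -0.1999  0.0557] F [0.9 0.6 0. ] w 23.9
tcp [ 0.51574214 -0.19987089  0.05571249] [1.11022302e-16 8.32667268e-17 0.00000000e+00]
[[0.995, -0.103, 0.0], [-0.103, -0.995, -0.0], [0.0, 0.0, -1.0]]
lens scene [ 0.51380644 -0.20299368 -0.1034    ] [ 0.    0.25 -0.5 ] minus FK [-0.0019357  -0.00312279]
lens top [ 0.51627467 -0.20132569 -0.1034    ] [ 0. -1.  1.] minus FK [ 0.00053252 -0.0014548 ]
case scene (array([ 0.51659951, -0.20466399, -0.0967    ]), array([-0.5 , -1.  , -0.5 , -1.25]))
case scene (array([ 0.51652894, -0.20509119, -0.1034    ]), array([-0.5 , -1.  , -0.5 , -1.25]))
case top (array([ 0.51468313, -0.20026022, -0.0967    ]), array([-0.25, -0.5 , -0.25, -0.25]))
case top (array([ 0.51466492, -0.20054786, -0.1034    ]), array([-0.25, -0.5 , -0.25, -0.25]))
```

View pics/scene4d.png

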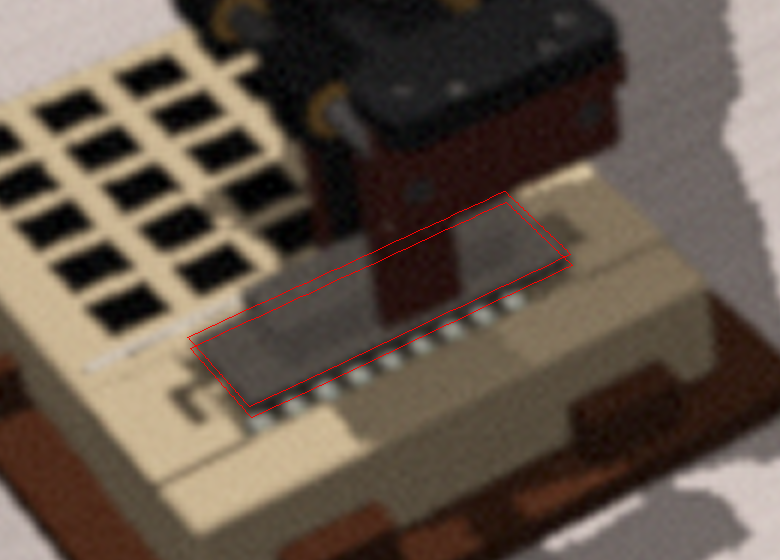

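View pics/top4d.png

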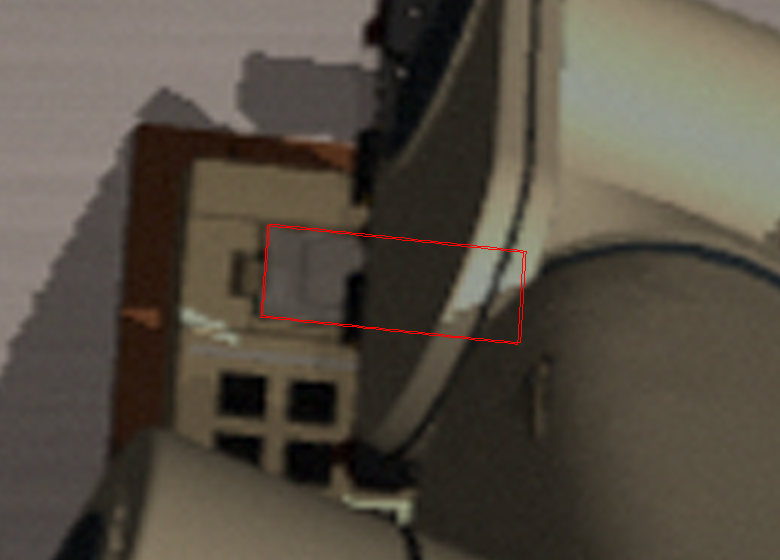

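Run:
```python
from h import *
S=8
P={"scene":[.5165,-.2048,-.1],"top":[.5147,-.2004,-.1]}
for n in CI:
  for k in "04":
    b=cv2.resize(cv2.imread(f"pics/{n}{k}.png"),None,fx=S,fy=S,interpolation=cv2.INTER_CUBIC)
    M=rect(-.0215,.0215,-.0535,.0535,.0445,m=0)
    if k=="0": M=M+rect(-.16,.045,-.08,.08,.0445,m=0)
    for E in M:
        cv2.polylines(b,[((proj(n,w(E,P[n]))+.5)*S-.5).round().astype(int)],False,(0,0,255),1)
    u=(proj(n,[[.5147,-.202,.045]])[0]*S).astype(int); cv2.imwrite(f"pics/{n}{k}m.png",b[u[1]-250:u[1]+250,u[0]-380:u[0]+380])
```

```text
(no output)
```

View pics/scene0m.png

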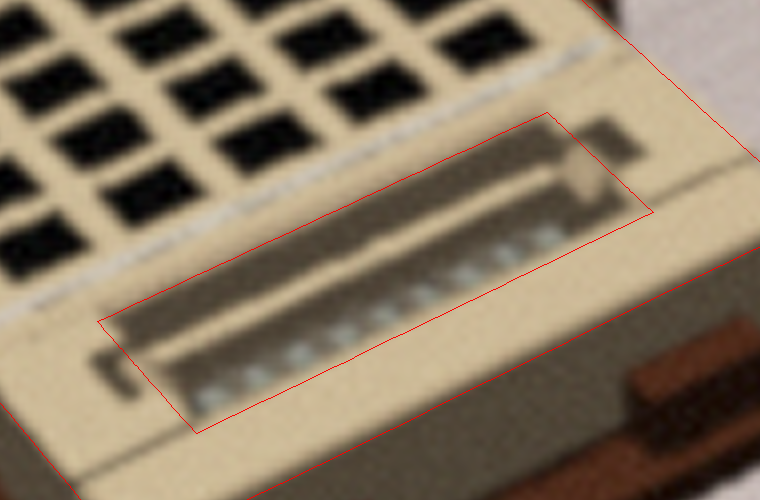

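View pics/scene4m.png

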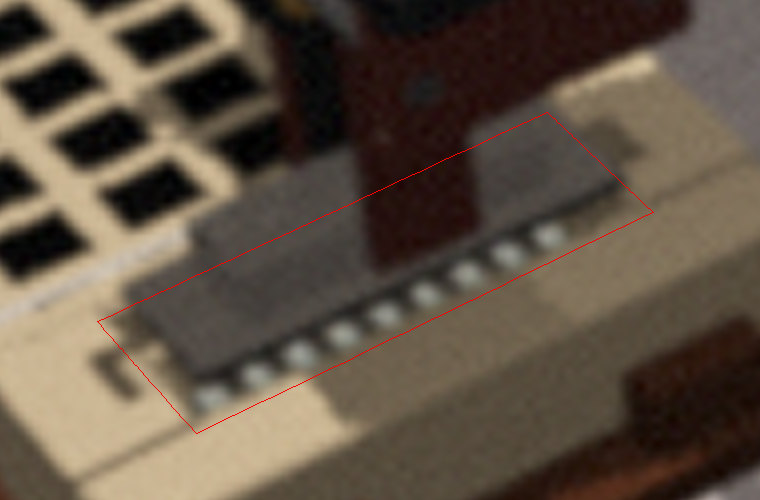

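View pics/top0m.png

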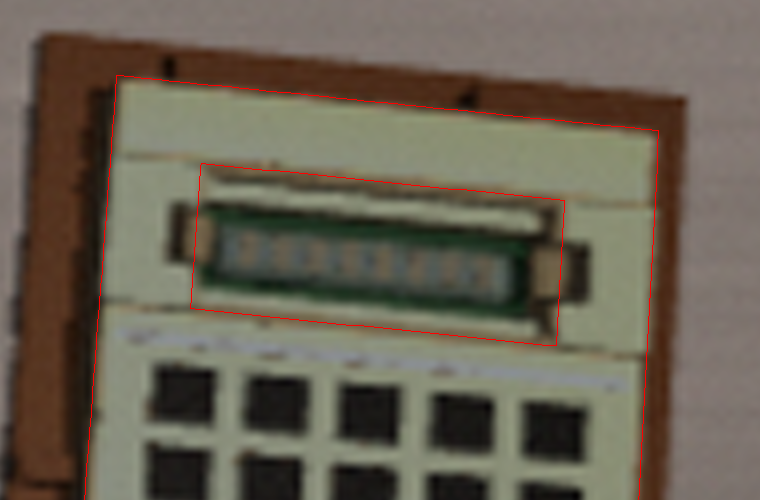

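View pics/top4m.png

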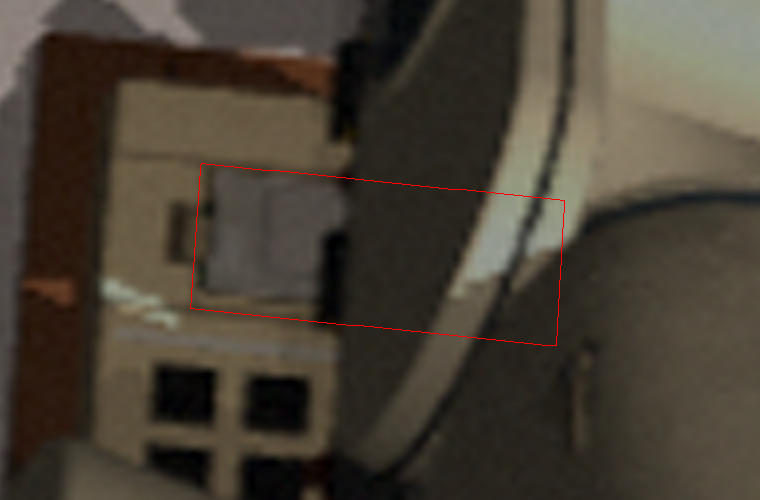

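Run:
```python
from h import *
c=np.array([.5156,-.1998])+[.0005,-.0005]
z=.0555
while z>.044:
    z-=.0015
    r=movel([*c,z],v=.03,until_force=3); st(f"{z:.4f} {r}")
    if r: break
```

```text
0.0540 False t 11.38 tcp [ 0.5161 -0.2003  0.054 ] F [-0.8 -0.6 -0.9] w 23.7
0.0525 False t 11.63 tcp [ 0.516  -0.2003  0.0524] F [-1.2  0.1  0. ] w 24.0
0.0510 False t 11.88 tcp [ 0.516  -0.2002  0.0509] F [-0.4  0.  -0.2] w 23.7
0.0495 False t 12.13 tcp [ 0.516  -0.2003  0.0494] F [-0.2  1.  -0.3] w 23.4
0.0480 False t 12.38 tcp [ 0.5161 -0.2003  0.0479] F [ 0.8 -0.4 -0.9] w 23.7
0.0465 False t 12.63 tcp [ 0.5164 -0.2005  0.0467] F [ 0.8 -0.   2.1] w 24.0
0.0450 False t 12.88 tcp [ 0.5164 -0.2005  0.0454] F [-0.6 -0.6  5.5] w 23.8
0.0435 False t 13.13 tcp [ 0.5162 -0.2004  0.0436] F [ 0.  -0.8  3. ] w 23.6
```

Contact at TCP z of about 0.0467 matches the flange reaching the hooks, so it is inside the window. I'll ease up to the laid height, release and look.

Run:
```python
from h import *
movel([.5161,-.2003,.0465],v=.05); st()
for n in CI: cv2.imwrite(f"pics/{n}5.png",read_camera(n)[:,:,::-1])
command_gripper(.5); st("open")
movel([.5161,-.2003,.11],v=.1)
for n in CI: cv2.imwrite(f"pics/{n}6.png",read_camera(n)[:,:,::-1])
st()
a=[cv2.resize(cv2.imread(f"pics/scene{k}.png")[245:365,115:285],None,fx=4.5,fy=4.5,interpolation=cv2.INTER_CUBIC) for k in "6"]
cv2.imwrite("pics/s6c.png",a[0])
```

```text
t 13.38 tcp [ 0.516  -0.2003  0.0467] F [-1.9  0.4  4.3] w 23.6
open t 14.02 tcp [ 0.5161 -0.2003  0.0464] F [ 0.5 -0.9  0. ] w 43.8
 t 14.9 tcp [ 0.5156 -0.2001  0.1093] F [ 0.6  0.  -0.3] w 43.8
```

View pics/s6c.png

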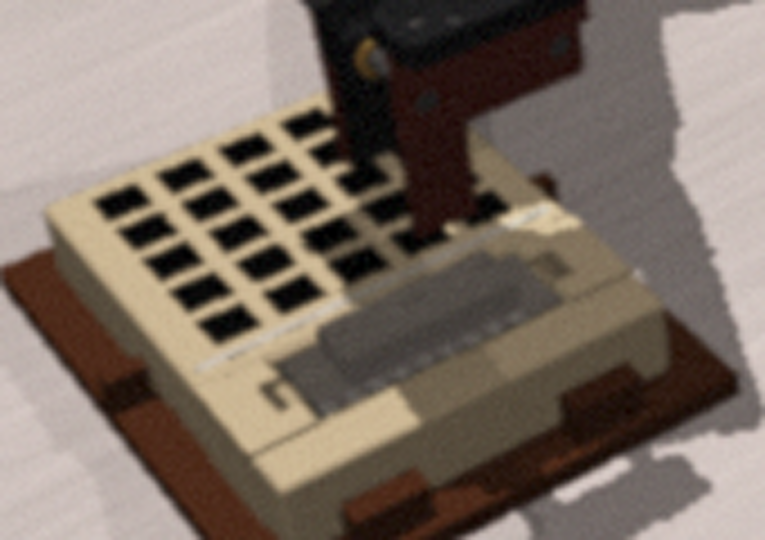

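The lens lies in the window, with its flange ends beside the hook slots at crop (275,390) and (545,265). I'll check the level with overlays of the laid pose.

Run:
```python
from h import *
S=8
P={"scene":[.5165,-.2048,-.1],"top":[.5147,-.2004,-.1]}
for n in ["scene"]:
    b0=cv2.resize(cv2.imread(f"pics/{n}6.png"),None,fx=S,fy=S,interpolation=cv2.INTER_CUBIC);b=b0.copy()
    for z,col in((.049,(0,0,255)),(.039,(255,255,0))):
      M=rect(-.018,.018,-.05,.05,z-.005,m=0)+rect(-.012,.012,-.036,.036,z+.009,m=0)
      for E in M:
        cv2.polylines(b,[((proj(n,w(E,P[n]))+.5)*S-.5).round().astype(int)],False,col,1)
    u=(proj(n,[[.5147,-.202,.045]])[0]*S).astype(int)
    for nm,x in(("a",b0),("b",b)): cv2.imwrite(f"pics/{n}6{nm}.png",x[u[1]-200:u[1]+250,u[0]-360:u[0]+360])
cv2.imwrite("pics/top6c.png",cv2.resize(cv2.imread("pics/top6.png")[235:295,370:480],None,fx=7,fy=7,interpolation=cv2.INTER_CUBIC))
```

```text
(no output)
```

View pics/scene6a.png

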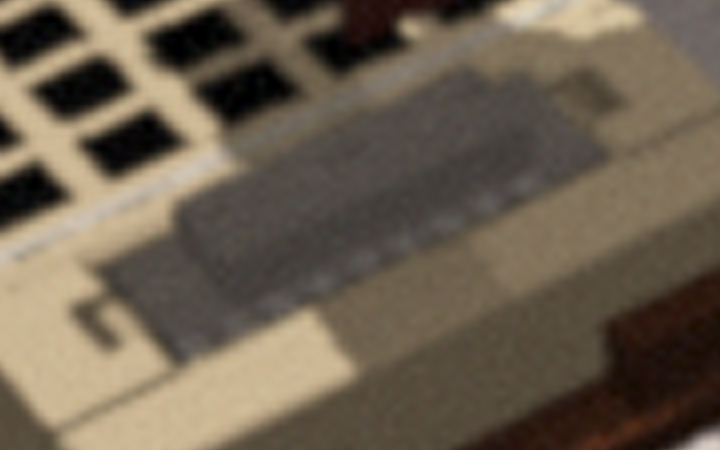

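View pics/scene6b.png

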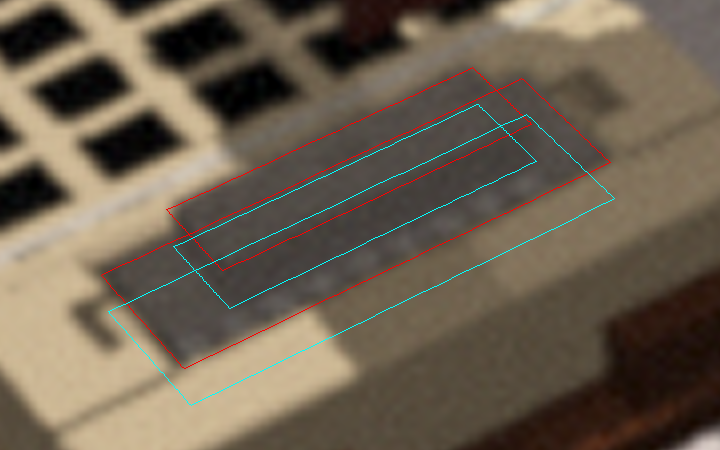

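View pics/top6c.png

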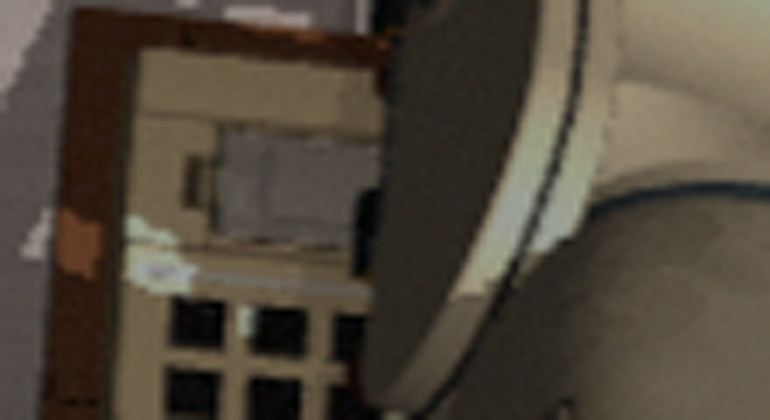

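The lens matches the laid overlay (red), level and square. Now I'll shut the fingers and press at the middle in small steps.

Run:
```python
from h import *
command_gripper(0.0); st("shut")
c=[.5158,-.2008]
movel([*c,.064],v=.08); st()
z=.064
while z>.0497:
    z-=.001
    r=movel([*c,z],v=.02,until_force=15); st(f"{z:.4f} {r}")
    if r or get_ft_force()[2]>22: break
for n in CI: cv2.imwrite(f"pics/{n}7.png",read_camera(n)[:,:,::-1])
```

```text
shut t 15.69 tcp [ 0.5161 -0.2003  0.11  ] F [-0.3 -0.6 -0.8] w 0.8
 t 16.42 tcp [ 0.5158 -0.2008  0.0638] F [-0.3 -0.3  0.4] w 0.5
0.0630 False t 16.67 tcp [ 0.5161 -0.2009  0.0634] F [-0.1 -0.5 -0.6] w 0.4
0.0620 False t 16.92 tcp [ 0.5158 -0.2008  0.0621] F [-0.6  1.2 -0.6] w 0.6
0.0610 False t 17.17 tcp [ 0.5157 -0.2008  0.0609] F [0.4 0.  0.1] w 0.2
0.0600 False t 17.42 tcp [ 0.5157 -0.2008  0.0599] F [ 0.9 -0.   0. ] w 0.5
0.0590 False t 17.67 tcp [ 0.5158 -0.2008  0.0589] F [ 0.5 -0.1  0.1] w 0.3
0.0580 False t 17.92 tcp [ 0.5159 -0.2008  0.0581] F [-0.3 -0.2  0.9] w 0.4
0.0570 False t 18.17 tcp [ 0.5161 -0.201   0.0573] F [0.4 0.2 4. ] w 0.6
0.0560 False t 18.42 tcp [ 0.5163 -0.201   0.0565] F [-0.1 -0.7  7.6] w 0.1
0.0550 False t 18.67 tcp [ 0.5163 -0.2011  0.0558] F [-1.   0.9  9. ] w 0.2
0.0540 False t 18.92 tcp [ 0.516  -0.2009  0.0541] F [0.4 0.6 3.8] w 0.0
0.0530 False t 19.17 tcp [ 0.5162 -0.2009  0.0532] F [0.2 0.  5.1] w 0.4
0.0520 False t 19.42 tcp [ 0.5164 -0.2009  0.0525] F [-0.2  0.3  9.5] w 0.4
0.0510 False t 19.67 tcp [ 0.5155 -0.2007  0.0508] F [ 0.2 -0.8 -0.5] w 0.8
0.0500 False t 19.92 tcp [ 0.5154 -0.2007  0.0496] F [ 0.5 -0.8 -0.2] w 0.1
0.0490 False t 20.17 tcp [ 0.5157 -0.2007  0.0488] F [-0.3 -0.3 -0.3] w 0.5
```

Both clicks came, at about z 0.055 and 0.052, and the force has dropped to zero. Now I'll press solidly to about 14 N.

Run:
```python
from h import *
z=.0488
f=0
while z>.0455:
    z-=.0004
    r=movel([.5158,-.2008,z],v=.01); f=np.mean([(wait(.02),get_ft_force()[2])[1] for _ in range(5)]); st(f"{z:.4f} f={f:.1f}")
    if f>12.5: break
wait(.5); st("hold")
for n in CI: cv2.imwrite(f"pics/{n}8.png",read_camera(n)[:,:,::-1])
S=8;n="scene"
b=cv2.resize(cv2.imread("pics/scene8.png"),None,fx=S,fy=S,interpolation=cv2.INTER_CUBIC)
u=(proj(n,[[.5147,-.202,.045]])[0]*S).astype(int)
b0=b.copy()
for E in rect(-.018,.018,-.05,.05,.034,m=0)+rect(-.012,.012,-.036,.036,.048,m=0):
    cv2.polylines(b,[((proj(n,w(E,[.5165,-.2048,-.1]))+.5)*S-.5).round().astype(int)],False,(0,0,255),1)
v=np.vstack([x[u[1]-130:u[1]+160,u[0]-330:u[0]+330] for x in(b0,b)])
cv2.imwrite("pics/s8c.png",v)
```

```text
0.0484 f=0.6 t 20.6 tcp [ 0.5159 -0.2008  0.0484] F [0.8 0.  0.7] w 0.3
0.0480 f=5.6 t 20.93 tcp [ 0.5159 -0.2009  0.0484] F [-2.   0.8  5.8] w 0.4
0.0476 f=9.7 t 21.27 tcp [ 0.5159 -0.2008  0.0483] F [-2.6  1.7  9.6] w 0.5
0.0472 f=13.7 t 21.6 tcp [ 0.5159 -0.2008  0.0483] F [-3.5  1.2 13.8] w 1.0
hold t 22.1 tcp [ 0.5159 -0.2008  0.0483] F [-3.6  0.9 12.5] w 0.2
```

View pics/s8c.png

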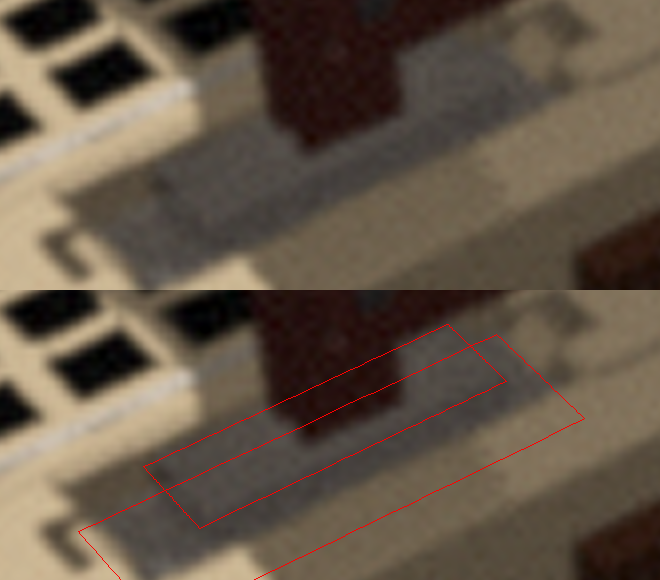

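The crown matches the home overlay at both ends. It stops solidly at TCP z 0.0483 (nominal 0.048) under about 13 N, and the hook shows over the +y end. Handing in while pressing.

Run:
```python
from h import *
st(); job_done(); st()
```

```text
t 22.2 tcp [ 0.5159 -0.2008  0.0483] F [-3.3  1.5 12.9] w 0.5
the job is handed in; nothing more can be done
the job is handed in; nothing more can be done
```

The long lens is pressed home in the calculator window. I handed the job in at 22.2 s with the fingers still pressing at about 13 N. The job reports no verdict.

- **Steps:** I picked the only long lens, top image (222,289), from the rack. I laid it in the window, let go, and pressed its crown with shut fingertips.
- **Pressing:** Two clicks showed as separate force peaks of about 9 N and 9.5 N, each followed by a drop. The lens then stopped solidly at TCP z 0.0483 m (nominal home 0.048 m). The highest force I read was 13.8 N.
- **Last checks:** The crown matched the home overlay at both ends in the scene picture, and the lens looked level. I had no direct reading of the hook angles, so that both hooks are back rests on the two clicks, the solid stop and the picture.
- **Disagreements:** The two cameras differed by 2 to 4 mm on where the lens sat relative to the case. I steered mainly by the top camera, and the force readings during the descent confirmed the fit. About 3.5 N of sideways force remained at the end.
- **Other parts:** My path stayed clear of the short lenses, sprue, spring and bracket. I did not measure their positions again at the end.

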